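# Pin the lid of a sloping nut bin

### The arm

A 7-joint arm with a two-finger parallel gripper is mounted at the origin on the work surface. World frame = base frame: x ahead of the robot, y to its left, z up, the work surface at z = 0. Lengths are in m, angles in rad, forces in N, time in s.
With the tool pointing down it reaches from about 0.4 to 0.85 m from the base axis. Payload 10.4 kg.
Tool frame: the origin (TCP) lies at the very end of the fingers, on their centre line; the grasp point (between the pads) lies 19 mm behind it; z points along the fingers, y is the line along which they close (so a half turn about z gives the same grasp; the last joint's range is limited). The gripper opens to 87 mm and grips with 3 to 60 N. Pads are 19 mm wide; open, the fingers measure 117 mm over their backs; the gripper's body (75 mm by 190 mm) begins 51 mm behind the grasp point.
Start: joints at [1.162, 0.332, -0.065, 1.46, 0.022, 1.35, -0.088], TCP at [0.235, -0.579, 0.189] pointing down, gripper open.
Joint ranges: [-2.6, 2.6], [-0.5, 2.12], [-1.47, 1.34], [0.16, 2.42], [-1.27, 4.41], [0.06, 2.06], [-2.6, 2.6]. Speed limits (rad/s): [2.22, 2.22, 2.79, 2.79, 3.14, 3.14, 3.14].

### API

Orientations are given as a unit quaternion [x, y, z, w].
In Python, from bench import * gives the robot as it stands.
- The arm moves only by the tool step_arm, never from a script. Its arguments are lists of equal length, an entry for each row: "delta_pos": the shift along the world's x, y, z in units of 25 mm (1.0 is 25 mm), a list of three; "turn": the turn about the world's z in units of 0.12 rad (1.0 is 0.12 rad). In form: {"delta_pos": [[tx, ty, tz], ...], "turn": [turn, ...]}. A call has 1 to 12 rows; each row shifts and turns the commanded pose from where the row before left it; what a row does not reach is not made up. A row lasts 1/10 s, in which the tool goes at most 50 mm and 8.59 degrees, less where a joint would pass 70% of its speed; a pose out of reach is approached as far as the arm can. A call with a number of a shift or a turn outside -1 to 1 is refused whole. A call with a gripper value outside its range is refused whole. "grip" is the closure, from 0 (fully open) to 1 (shut), set as the call begins (left out, the last holds). The fingers move at their own pace and stop on an object; "newtons" is the grip in N (left out, the last holds). Time passes only in rows, so rows that do not move let the fingers close. It gives the time, the measured TCP pose, the force, the opening and the grip force at its end, in the units of the state.
- read_state(): the state, without advancing time (a new reading comes with each control period).
- camera(name): name is "scene" or "top" or "wrist"; returns a dict with "image" (480x640x3 uint8, red, green, blue), "z_map" (480x640 float32, m along the optical axis (not along the pixel's ray), 0 where there is no reading), "mtx" (3x3 intrinsics, pixels), "view" (4x4, takes a point from world to camera coordinates). Camera axes: x right, y up, looking along -z (the intrinsics and any distortion apply to the point x, -y, -z); pixel columns grow to the right and rows downward; lengths in m; the calibration is good to about 2 mm. A picture is of the moment at which its call begins.
- close_job(): hands the job in; it is judged then, once.
The state is a dict: "time": time; "joint_positions": joint angles; "joint_vel": joint speeds; "joint_torque": joint torques, N m; "ee_pos": TCP position; "eef_rot": TCP orientation; "ft_force": force on the tool from outside, world axes, zero at the start; "torque": the same for the moment, N m; "width": finger opening in m; "grip_force": force on a finger pad.
Only numpy, scipy, OpenCV 4.12 (cv2) and the standard library are available. Lean on these libraries where they do the work, as an engineer would, in place of code of your own. Each camera call takes 0.05 s, during which the arm holds its last target. There are 200 camera calls.

### The job

Close the green nut bin for the night: slide its wooden lid down the slope as far as it goes, then push the brass pin with the red head from the dark rack through the top ear, the lid's tongue and the bottom ear of the steel clevis, fully home with its collar flat on the ear. Leave the black-headed steel pin in the rack and the other goods on the counter where they are.

Things in the scene. Friction and masses are not known exactly. Their poses are not given: they have to be found in the camera images.
- bin: Green bin, fixed, with a top sloping at 28 degrees, low side towards the robot's right and a little towards the robot. Origin: centre of its footprint, on the table; x from the low front to the high back, y across, z up. 200 mm deep, 220 wide, 245 high at the back.
- clevis: Steel clevis on the bin's low front edge, fixed to it. Origin on the common axis of its two 13.5 mm holes. z: that axis, 28 degrees from vertical, up and leaning out of the slope to the low side; x: up the slope; y: across. Ears 50 mm square: top ear z = 12 to 22 mm, bottom ear z = -13 to -1 mm; the lid's tongue runs between. Cheeks outside at y = +-28 mm. Free space below the bottom ear.
- ear_hole (a point): Centre of the mouth of the top ear's hole, on its upper face (clevis z = 22 mm); axes parallel to those of clevis.
- lid_hole (a point): Centre, on the upper face, of the 13.5 mm hole in the lid's aluminium tongue (10 mm thick, clevis z = 0 to 10 mm); hidden under the top ear when the lid is down. Its x in the clevis frame is the lid's opening: 35 to 65 mm at the start, 0 with the holes in line, -3 mm at the lower stop: fully down, the hole is 3 mm past line, and the tapered pin, pushed with 5 to 25 N, draws it into line.
- lid_handle (a point): Centre of the lid's brass handle block: 14 mm along the slope, 30 across, 36 high (18 either way along the normal), its foot on the lid; 100 mm up-slope of lid_hole; axes as clevis. The lid (450 g) slides only along the clevis x, with a stiff friction of 6 N, and stays where it is left, between the lower stop and an upper stop at 70 mm.
- pin_grip (a point): Centre of the red head, a round knob 20 mm in diameter, 32 high, of the loose brass pin (90 g), which stands upright in one of the rack's holes (which one varies), collar on the rack's top. z: along the pin from nose to head. Below the head: collar 24 mm wide, 4 thick; shank 12 mm in diameter, 38 long; tapered nose 16 long, its tip 4.4 mm wide, 74 mm from this point. 90 mm overall.
- pin_seat (a point): Point on the pin's axis at the underside of its collar, 20 mm below pin_grip; it lies at ear_hole when the pin is fully home.
- rack: Dark wooden block 75 x 150 x 62 mm, fixed, with two holes of 15.5 mm at y = -37 and +37 mm in its frame. Origin: centre of its underside, on the table; z up.
- spare_grip (a point): Centre of the black head of a steel pin of the same shape in the rack's other hole; not to be used.
- oil: Amber oil bottle, 52 mm across, 170 mm high. Origin: centre of its underside.
- jar: Brown jar with brass cap, 64 mm across, 90 mm high. Origin: centre of its underside.
- bowl: Blue ceramic bowl, 110 mm across, 50 mm high. Origin: centre of its underside.
- soap_a: Mint-green bar of soap, 80 x 50 x 25 mm, lying flat. Origin: centre of its underside.
- soap_b: Pink bar of soap, 80 x 50 x 25 mm, lying flat. Origin: centre of its underside.
- spatula: Spatula with a wooden handle, lying flat on the right of the counter.

How it is judged:
By the outcome, as a careful person would: the job done as asked, in the order asked, and still so for the second after the job is handed in, with the robot touching nothing.
It also fails if it takes over 61 s, if anything falls off the work surface, if the arm or the gripper's body presses on something with over 40 N, if the wrist force passes 120 N, or if a joint passes its speed limit or range.

## Working session

There is one attempt and no reset: what is moved stays moved. The work goes in short steps, Python scripts to look and compute and a tool call to move; the robot and the scene stay as the last step left them, time stands still between calls to the robot, and variables do not carry over. Pictures are saved under pics/ and viewed, at most 10 in all, crops included, and the job is handed in when it is done.

Besides the shell and the picture viewer there is one more tool, called after "Call:" by a JSON object that holds its "api" and its "payload". step_arm: Moves the arm, as the interface text tells. Shifts and turns lie within -1 to 1; 1 stands for 25 mm of shift or 0.12 rad of turn. Its arguments: {"type":"object","properties":{"delta_pos":{"type":"array"},"turn":{"type":"array"},"grip":{"type":"number"},"newtons":{"type":"number"}},"required":["delta_pos","turn"]}

```bash
mkdir -p pics; cat > h.py <<'E'
import numpy as np, cv2
from bench import *
def snap(n,save=None):
    c=camera(n)
    if save: cv2.imwrite('pics/'+save,cv2.cvtColor(c['image'],cv2.COLOR_RGB2BGR))
    return c
def pts(c):
    h,w=c['z_map'].shape; u,v=np.meshgrid(np.arange(w),np.arange(h)); z=c['z_map']; K=c['mtx']
    P=np.stack([(u-K[0,2])/K[0,0]*z,-(v-K[1,2])/K[1,1]*z,-z,np.ones_like(z)],-1)
    return (P@np.linalg.inv(c['view']).T)[...,:3]
E
python3 - <<'E'
from h import *
print(read_state())
for n in ['scene','top']:
    c=snap(n,n+'0.png'); np.savez(n+'0.npz',**c); print(n,c['mtx'].tolist(),np.linalg.inv(c['view']).round(3).tolist())
E
```

```text
{'time': 0.0, 'joint_positions': array([ 1.1624273 ,  0.33288244, -0.06469135,  1.46096804,  0.02158163,
        1.34988754, -0.08848725]), 'joint_vel': array([-0.00068826, -0.0007582 , -0.00077059,  0.00059513, -0.00072429,
       -0.00109746, -0.00028335]), 'joint_torque': array([-3.78062359e-04, -6.23249030e+01,  2.44733569e-02, -3.89904857e+01,
       -6.12935191e-02,  3.96153820e-02,  1.65271322e-04]), 'ee_pos': array([ 0.23499553, -0.57865809,  0.18823459]), 'eef_rot': array([ 9.81453009e-01,  1.91701500e-01, -1.64781771e-04, -7.06404449e-04]), 'ft_force': array([-0.51491298, -0.42553454, -0.18629893]), 'torque': array([0.0469446 , 0.01375652, 0.00239704]), 'grip_force': 0.0, 'width': 0.08672967265612708}
scene [[487.2455177464827, 0.0, 326.11533513228363], [0.0, 487.2455177464827, 243.62532441256062], [0.0, 0.0, 1.0]] [[0.345, -0.616, 0.708, 1.306], [0.939, 0.208, -0.276, -0.324], [0.023, 0.76, 0.65, 0.875], [0.0, 0.0, 0.0, 1.0]]
top [[481.429490134437, 0.0, 328.51501009376994], [0.0, 481.429490134437, 239.45476931894007], [0.0, 0.0, 1.0]] [[-0.003, 0.997, -0.074, 0.423], [-1.0, -0.002, 0.016, 0.019], [0.016, 0.075, 0.997, 1.301], [0.0, 0.0, 0.0, 1.0]]
```

View pics/scene0.png

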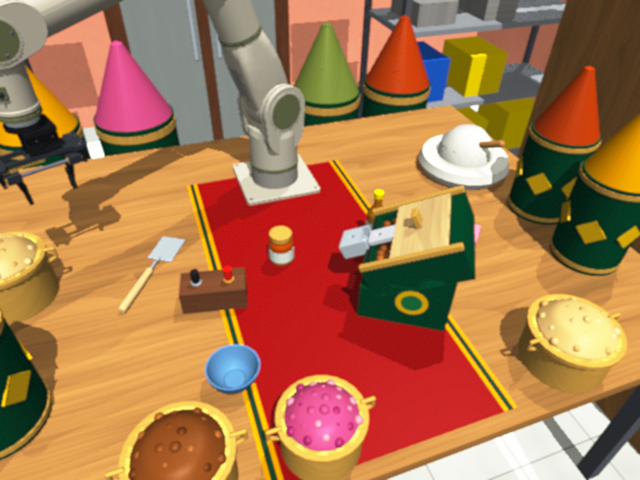

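View pics/top0.png

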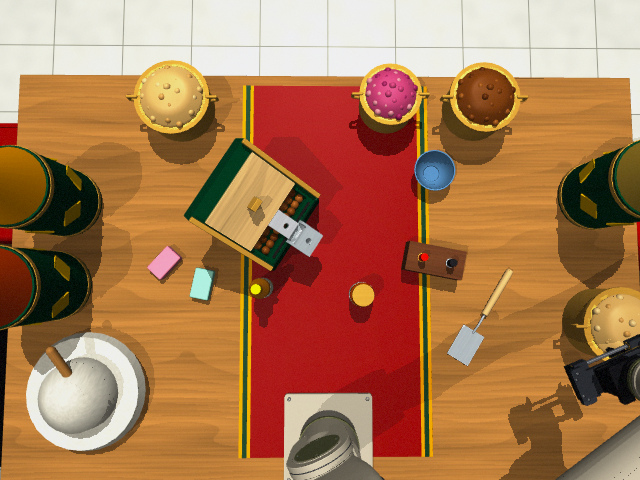

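The scene shows the bin with the clevis at top-view (305,238) and the handle at (255,205). The red pin is at (424,257), the black pin at (451,263), and the oil bottle close to the bin's near-left corner at (261,288).

```bash
cat > m.py <<'E'
from h import *
import sys
c=dict(np.load('top0.npz')); P=pts(c); I=c['image']; hsv=cv2.cvtColor(I,cv2.COLOR_RGB2HSV)
def info(name,m):
    q=P[m]; print(name,len(q),'med',np.median(q,0).round(4),'min',q.min(0).round(3),'max',q.max(0).round(3))
v,u=np.mgrid[:480,:640]
def box(a,b,cc,d): return (u>=a)&(u<=b)&(v>=cc)&(v<=d)
Z=P[...,2]
rack=box(400,470,235,285)
red=rack&((hsv[...,0]<6)|(hsv[...,0]>174))&(hsv[...,1]>200)&(hsv[...,2]>120)&(Z>.085); info('red',red)
blk=rack&(Z>.085)&~red&(hsv[...,2]<70); info('blk',blk)
info('racktop',rack&(abs(Z-.062)<.006))
rt=(rack&(abs(Z-.062)<.006)).astype(np.uint8); q=P[rt>0][:,:2].astype(np.float32); print(cv2.minAreaRect(q))
# lid plane
lid=box(215,290,165,240)&(hsv[...,0]>8)&(hsv[...,0]<25)&(hsv[...,1]>60)&(hsv[...,2]>120)
q=P[lid]; 
for _ in range(5):
    m=q.mean(0); n=np.linalg.svd(q-m,full_matrices=False)[2][2]; n*=np.sign(n[2]); q=q[abs((q-m)@n)<.006]
print('lid',len(q),m.round(4),n.round(4),'tilt',np.degrees(np.arccos(n[2])),'dir',np.degrees(np.arctan2(n[1],n[0])))
hm=box(240,270,190,225)&(((P-m)@n)>.030)&(((P-m)@n)<.045); info('handle top',hm)
st=box(265,325,205,262)&(hsv[...,1]<50)&(hsv[...,2]>60)
d=(P-m)@n; print('steel heights',np.histogram(d[st],bins=np.arange(-.05,.07,.005)))
np.savez('lid.npz',m=m,n=n)
for nme,dd in [('ear',st)]: info(nme,dd)
cv2.imwrite('pics/c1.png',cv2.cvtColor(cv2.resize(I[130:310,180:350],None,fx=3.3,fy=3.3,interpolation=cv2.INTER_CUBIC),cv2.COLOR_RGB2BGR))
E
python3 m.py
```

```text
red 49 med [ 0.4689 -0.2401  0.098 ] min [ 0.423 -0.249  0.092] max [0.479 0.019 1.301]
blk 56 med [ 0.456  -0.3107  0.0969] min [ 0.423 -0.321  0.085] max [0.464 0.019 1.301]
racktop 1529 med [ 0.4623 -0.2761  0.0617] min [ 0.413 -0.356  0.056] max [ 0.512 -0.198  0.068]
((0.46250417828559875, -0.27698278427124023), (0.15130813419818878, 0.07573408633470535), 78.72553253173828)
lid 485 [0.59   0.1777 0.2134] [0.6153 0.7696 0.1705] tilt 80.18213288006737 dir 51.358525483522634
handle top 11 med [0.6134 0.1986 0.2265] min [0.607 0.194 0.224] max [0.616 0.201 0.23 ]
steel heights (array([0, 0, 6, 0, 0, 0, 0, 0, 0, 0, 0, 0, 0, 0, 0, 0, 0, 0, 0, 0, 0, 0,
       0]), array([-5.00000000e-02, -4.50000000e-02, -4.00000000e-02, -3.50000000e-02,
       -3.00000000e-02, -2.50000000e-02, -2.00000000e-02, -1.50000000e-02,
       -1.00000000e-02, -5.00000000e-03, -2.77555756e-17,  5.00000000e-03,
        1.00000000e-02,  1.50000000e-02,  2.00000000e-02,  2.50000000e-02,
        3.00000000e-02,  3.50000000e-02,  4.00000000e-02,  4.50000000e-02,
        5.00000000e-02,  5.50000000e-02,  6.00000000e-02,  6.50000000e-02]))
ear 1169 med [0.5266 0.0763 0.1518] min [ 0.423  0.016 -0.001] max [0.576 0.142 1.301]
```

View pics/c1.png

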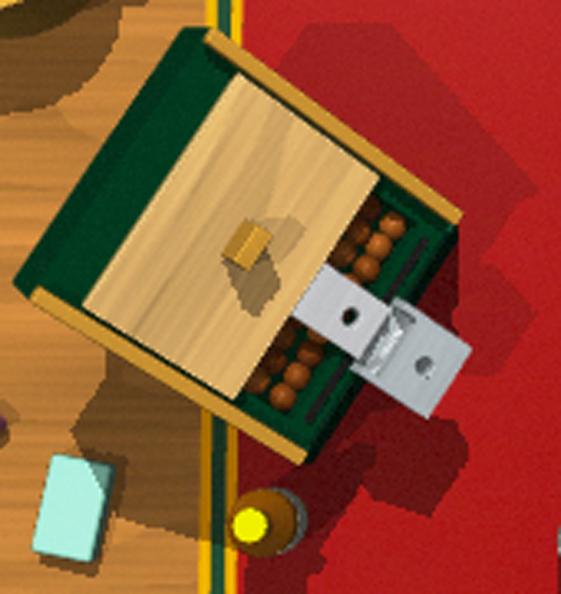

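Crop: ear hole at crop (424,364), i.e. top-view pixel (308.5,240.3). Lid hole is at (286,225.8) and the handle's top centre at (254.8,203.9).

```bash
cat > m2.py <<'E'
from h import *
c=dict(np.load('top0.npz')); P=pts(c); K=c['mtx']; T=np.linalg.inv(c['view'])
def fit(poly):
    m=np.zeros((480,640),np.uint8); cv2.fillPoly(m,[np.int32(np.array(poly)/3.3+[180,130])],1)
    q=P[(m>0)&(c['z_map']>.1)]; q=q[abs(q[:,2]-np.median(q[:,2]))<.06]
    for _ in range(6):
        mm=q.mean(0); n=np.linalg.svd(q-mm,full_matrices=False)[2][2]; n*=np.sign(n[2]); r=(q-mm)@n; q=q[abs(r)<max(.004,2*r.std())]
    print(len(q),mm.round(4),n.round(4),'tilt',np.degrees(np.arccos(n[2])).round(2),'dir',np.degrees(np.arctan2(n[1],n[0])).round(2)); return mm,n
def ray(uv):
    d=T[:3,:3]@np.array([(uv[0]-K[0,2])/K[0,0],-(uv[1]-K[1,2])/K[1,1],-1]); return T[:3,3],d
def hit(uv,m,n): o,d=ray(uv); return o+d*((m-o)@n)/(d@n)
lm,ln=fit([(245,85),(370,180),(330,240),(290,210),(230,215),(200,300),(230,385),(95,300)])
em,en=fit([(405,310),(465,350),(428,408),(370,365)])
tm,tn=fit([(330,272),(385,315),(360,350),(303,310)])
az=np.arctan2(ln[1],ln[0]); t=np.radians(28); N=lambda a:np.array([np.sin(t)*np.cos(a),np.sin(t)*np.sin(a),np.cos(t)])
e=hit((308.5,240.3),em,N(az)); l=hit((286,225.8),tm,N(az)); h=hit((254.8,203.9),lm+N(az)*.036,N(az))
print('ear',e,'lid',l,'handletop',h)
d=h-e; print('az from e-h',np.degrees(np.arctan2(-d[1],-d[0])),'az e-l',np.degrees(np.arctan2(*(e-l)[1::-1])))
X=-np.array([np.cos(t)*np.cos(az),np.cos(t)*np.sin(az),-np.sin(t)]); print('slope e->l',(l-e)@X,(l-e)@N(az),'h-l',(h-l)@X, (h-l)@N(az))
E
python3 m2.py
```

```text
2622 [0.6031 0.1839 0.2182] [-0.2556 -0.3973  0.8814] tilt 28.19 dir -122.75
341 [0.5109 0.0514 0.1457] [-0.2422 -0.3884  0.8891] tilt 27.24 dir -121.94
288 [0.5454 0.1068 0.1673] [-0.246  -0.4168  0.8751] tilt 28.94 dir -120.55
ear [0.50795365 0.04882946 0.14370218] lid [0.54106144 0.10165392 0.16372405] handletop [0.58143669 0.1648127  0.2442368 ]
az from e-h -122.35695625224338 az e-l -122.07747811213109
slope e->l 0.06444076018977421 -0.011587591042784232 h-l 0.10398505636959299 0.035896495940096605
```

Call:
{"api": "step_arm", "payload": {"delta_pos": [[0.3, 0.8, 0.3], [0.4, 0.84, 0.3], [0.4, 0.84, 0.3], [0.4, 0.84, 0.3], [0.4, 0.84, 0.3], [0.4, 0.84, 0.3], [0.4, 0.84, 0.3], [0.4, 0.84, 0.3], [0.4, 0.84, 0.3], [0.4, 0.84, 0.3], [0.4, 0.84, 0.3], [0.4, 0.84, 0.3]], "turn": [0.15, 0.15, 0.15, 0.15, 0.15, 0.15, 0.15, 0.15, 0.15, 0.15, 0.15, 0.15], "grip": 0}}

```text
time: 1.3
ee_pos: [0.3535, -0.3263, 0.2798]
eef_rot: [0.955, 0.297, 0.0, 0.0]
ft_force: [0.1, -0.4, 0.3]
width: 0.0871
grip_force: 0.0
```

Call:
{"api": "step_arm", "payload": {"delta_pos": [[0.4, 0.84, 0.2], [0.4, 0.84, 0.2], [0.4, 0.84, 0.2], [0.4, 0.84, 0.2], [0.4, 0.84, 0.2], [0.4, 0.84, 0.2], [0.4, 0.84, 0.2], [0.4, 0.84, 0.2], [0.4, 0.84, 0.2], [0.4, 0.84, 0], [0.4, 0.84, 0], [0.4, 0.84, 0]], "turn": [0.15, 0.15, 0.15, 0.15, 0.15, 0.15, 0.15, 0.15, 0.15, 0.15, 0.15, 0.15]}}

```text
time: 2.5
ee_pos: [0.4732, -0.0742, 0.3242]
eef_rot: [0.917, 0.398, 0.0, -0.0]
ft_force: [0.6, 0.4, -1.3]
width: 0.0873
grip_force: 0.0
```

Call:
{"api": "step_arm", "payload": {"delta_pos": [[0.4, 0.84, 0], [0.4, 0.84, 0], [0.4, 0.84, 0], [0.4, 0.84, 0], [0.4, 0.84, 0], [0.4, 0.84, 0], [0.4, 0.84, 0], [0.4, 0.84, 0], [0.4, 0.84, 0], [0.4, 0.84, 0], [0.3, 0.84, 0], [0.2, 0.4, 0]], "turn": [0.15, 0.15, 0.15, 0.15, 0.15, 0.15, 0.15, 0.15, 0.15, 0.15, 0.06, 0]}}

```text
time: 3.7
ee_pos: [0.5849, 0.1679, 0.3239]
eef_rot: [0.876, 0.483, -0.0, -0.001]
ft_force: [0.0, 1.3, 0.1]
width: 0.0869
grip_force: 0.0
```

```bash
cat > st.py <<'E'
from h import *
from scipy.spatial.transform import Rotation as R
def st():
    s=read_state(); M=R.from_quat(s['eef_rot']).as_matrix()
    print('t',round(s['time'],2),'p',s['ee_pos'].round(4),'yhead',np.degrees(np.arctan2(M[1,1],M[0,1])).round(2),'z',M[:,2].round(3),'F',s['ft_force'].round(1),'w',round(s['width'],4),'gf',round(float(s['grip_force']),1))
    return s
if __name__=='__main__': st()
E
python3 -c "
from st import *
st(); c=snap('wrist','w1.png'); np.savez('w1.npz',**c)"
```

```text
t 3.7 p [0.5849 0.1679 0.3239] yhead -32.25 z [-0.001  0.001 -1.   ] F [0.  1.3 0.1] w 0.0869 gf 0.0
```

View pics/w1.png

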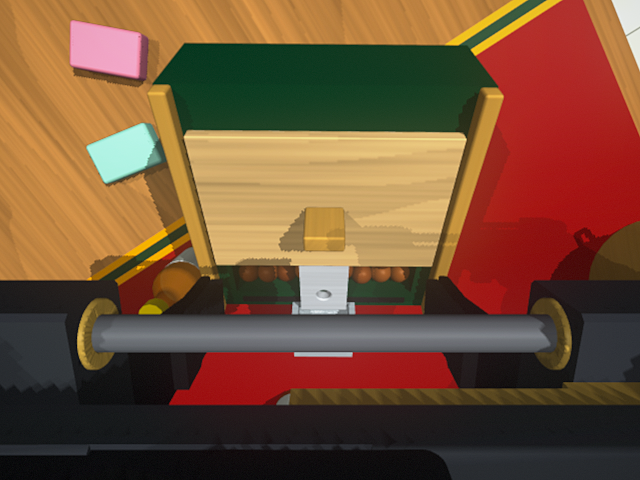

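Wrist view: the bin is square to the gripper, the handle's top is at about (325,217) between the fingers, and the lid's hole is at (323,294).

```bash
python3 - <<'E'
from h import *
c=dict(np.load('w1.npz')); P=pts(c)
for v in range(200,262,5): print(v,P[v,325].round(4), P[v,285].round(4))
n=np.array([-.2516,-.3963,.8829])
q=P[195:255,295:355].reshape(-1,3); d=(q-P[180,325])@n
t=q[(d>.032)&(d<.041)]; print(len(t),t.mean(0),P[180,325])
y=np.array([.844,-.536,0]);print((t@y).min(),(t@y).max())
print('tcp y',np.array([.5849,.1679,0])@y)
E
```

```text
200 [0.5967 0.1839 0.2143] [0.5713 0.2003 0.2161]
205 [0.5944 0.1804 0.2123] [0.5687 0.1968 0.2132]
210 [0.5929 0.1779 0.2173] [0.5658 0.1932 0.2095]
215 [0.5914 0.1755 0.2224] [0.5633 0.1896 0.2074]
220 [0.5898 0.1731 0.2266] [0.5609 0.1862 0.2066]
225 [0.5885 0.171  0.2322] [0.5579 0.1823 0.2032]
230 [0.5871 0.1688 0.2369] [0.5551 0.1785 0.2009]
235 [0.5858 0.1667 0.2416] [0.5526 0.1749 0.1997]
240 [0.5843 0.1644 0.2448] [0.5493 0.1706 0.1956]
245 [0.5819 0.1605 0.2416] [0.5461 0.1664 0.1922]
250 [0.5793 0.1564 0.2378] [0.5431 0.1623 0.1898]
255 [0.5689 0.1398 0.1871] [0.5396 0.1578 0.1859]
260 [0.566  0.135  0.1838] [0.5365 0.1535 0.1836]
705 [0.58212948 0.16286015 0.24143399] [0.60528777 0.19763116 0.22320417]
0.38915448159678223 0.4188277238702
tcp y 0.4036612
```

Call:
{"api": "step_arm", "payload": {"delta_pos": [[0, 0.06, -0.7], [0, 0, -0.8], [0, 0, -0.8], [0, 0, -0.8], [0, 0, -0.6], [0, 0, -0.4], [0, 0, -0.1], [0, 0, 0]], "turn": [0, 0, 0, 0, 0, 0, 0, 0]}}

```text
time: 4.55
ee_pos: [0.5853, 0.1664, 0.2194]
eef_rot: [0.876, 0.482, 0.0, 0.0]
ft_force: [0.5, 0.4, 1.2]
width: 0.0873
grip_force: 0.0
```

Call:
{"api": "step_arm", "payload": {"delta_pos": [[0, 0, 0], [0, 0, 0], [0, 0, 0], [0, 0, 0], [0, 0, 0], [0, 0, 0], [0, 0, 0], [0, 0, 0]], "turn": [0, 0, 0, 0, 0, 0, 0, 0], "grip": 1, "newtons": 50}}

```text
time: 5.35
ee_pos: [0.5852, 0.1664, 0.2191]
eef_rot: [0.876, 0.482, 0.0, 0.0]
ft_force: [0.7, -0.3, -0.7]
width: 0.0311
grip_force: 0.0
```

Call:
{"api": "step_arm", "payload": {"delta_pos": [[0, 0, 0], [0, 0, 0], [0, 0, 0], [-0.095, -0.15, -0.094], [-0.095, -0.15, -0.094], [-0.095, -0.15, -0.094], [-0.095, -0.15, -0.094], [-0.095, -0.15, -0.094], [-0.095, -0.15, -0.094], [0, 0, 0]], "turn": [0, 0, 0, 0, 0, 0, 0, 0, 0, 0]}}

```text
time: 6.35
ee_pos: [0.5707, 0.1431, 0.2046]
eef_rot: [0.877, 0.481, -0.0, 0.0]
ft_force: [0.5, -0.2, 0.2]
width: 0.0007
grip_force: 0.0
```

```bash
python3 -c "
from st import *
st(); c=snap('scene'); np.savez('s2.npz',**c); I=c['image'][150:350,320:500]; cv2.imwrite('pics/s2.png',cv2.cvtColor(cv2.resize(I,None,fx=3,fy=3),cv2.COLOR_RGB2BGR))"
```

```text
t 6.35 p [0.5707 0.1431 0.2046] yhead -32.46 z [-0.    -0.001 -1.   ] F [ 0.5 -0.2  0.2] w 0.0007 gf 0.0
```

View pics/s2.png

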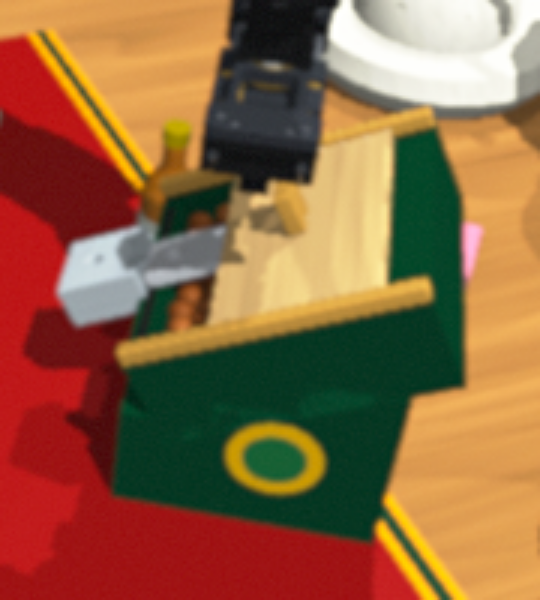

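The crop shows the closed gripper just downslope of the handle (crop (290,207)), and the lid has not moved. I'll measure the handle's position from this view.

```bash
python3 - <<'E'
from h import *
c=dict(np.load('s2.npz')); P=pts(c); n=np.array([-.2516,-.3963,.8829]); X=np.array([.473,.745,.469]); y=np.array([.844,-.536,0])
e=np.array([.508,.049,.1437])
q=P[150:350,320:500]
for v in range(176,252,8):
  print(v,[tuple(((q[v//3,u//3]-e)@np.c_[X,y,n]*1000).round(0).astype(int)) for u in range(236,312,8)])
w=dict(np.load('w1.npz')); Q=pts(w)
print('wrist',[(v,((Q[v,325]-e)@np.c_[X,y,n]*1000).round(0)) for v in range(205,300,8)])
print('tcp',(np.array([.5707,.1431,.2046])-e)@np.c_[X,y,n]*1000,(np.array([.5852,.1664,.219])-e)@np.c_[X,y,n]*1000)
E
```

```text
176 [(np.int64(167), np.int64(88), np.int64(101)), (np.int64(173), np.int64(91), np.int64(101)), (np.int64(179), np.int64(91), np.int64(99)), (np.int64(181), np.int64(87), np.int64(95)), (np.int64(187), np.int64(88), np.int64(94)), (np.int64(192), np.int64(88), np.int64(92)), (np.int64(197), np.int64(90), np.int64(92)), (np.int64(203), np.int64(91), np.int64(91)), (np.int64(207), np.int64(87), np.int64(87)), (np.int64(211), np.int64(88), np.int64(86))]
184 [(np.int64(107), np.int64(-74), np.int64(-9)), (np.int64(142), np.int64(8), np.int64(41)), (np.int64(149), np.int64(10), np.int64(41)), (np.int64(152), np.int64(9), np.int64(38)), (np.int64(159), np.int64(12), np.int64(38)), (np.int64(160), np.int64(-5), np.int64(25)), (np.int64(166), np.int64(0), np.int64(28)), (np.int64(172), np.int64(1), np.int64(26)), (np.int64(205), np.int64(89), np.int64(81)), (np.int64(208), np.int64(88), np.int64(80))]
192 [(np.int64(108), np.int64(-62), np.int64(-10)), (np.int64(115), np.int64(-59), np.int64(-10)), (np.int64(146), np.int64(11), np.int64(33)), (np.int64(150), np.int64(9), np.int64(31)), (np
[... 3257 characters left out ...]
149), np.int64(22), np.int64(-10)), (np.int64(155), np.int64(26), np.int64(-8)), (np.int64(161), np.int64(27), np.int64(-10)), (np.int64(169), np.int64(31), np.int64(-9)), (np.int64(173), np.int64(31), np.int64(-10))]
wrist [(205, array([171.,   3., -13.])), (213, array([170.,   3.,  -5.])), (221, array([171.,   3.,   5.])), (229, array([170.,   3.,  14.])), (237, array([170.,   3.,  22.])), (245, array([164.,   3.,  24.])), (253, array([119.,   3., -13.])), (261, array([110.,   3., -12.])), (269, array([ 99.,   3., -13.])), (277, array([ 89.,   3., -13.])), (285, array([ 79.,   3., -12.])), (293, array([ 57.,   3., -21.]))]
tcp [128.3237    2.4812    0.70146] [159.2943    2.2304    0.53323]
```

Call:
{"api": "step_arm", "payload": {"delta_pos": [[0, 0, 0.8], [0, 0, 0.8], [0, 0, 0.8], [0.38, 0.6, 0], [0.38, 0.6, 0], [0.39, 0.6, 0], [0, 0, 0], [0, 0, -0.4], [0, 0, -0.4], [0, 0, -0.36], [0, 0, 0]], "turn": [0, 0, 0, 0, 0, 0, 0, 0, 0, 0, 0]}}

```text
time: 7.5
ee_pos: [0.599, 0.1877, 0.2341]
eef_rot: [0.877, 0.481, -0.001, 0.0]
ft_force: [0.8, 0.1, 0.2]
width: 0.0004
grip_force: 0.0
```

```bash
cat >> st.py <<'E'
e=np.array([.508,.049,.1437]); B=np.c_[[.473,.745,.469],[.844,-.536,0],[-.2516,-.3963,.8829]]
E
python3 -c "
from st import *
s=st(); print((s['ee_pos']-e)@B*1000)"
```

```text
t 7.5 p [0.599  0.1877 0.2341] yhead -32.46 z [-0.002 -0.001 -1.   ] F [0.8 0.1 0.2] w 0.0004 gf 0.0
[188.81067651   2.43476102   1.95522253]
```

Call:
{"api": "step_arm", "payload": {"delta_pos": [[-0.095, -0.15, -0.094], [-0.095, -0.15, -0.094], [-0.095, -0.15, -0.094], [-0.095, -0.15, -0.094], [-0.095, -0.15, -0.094], [-0.095, -0.15, -0.094], [-0.095, -0.15, -0.094], [-0.095, -0.15, -0.094]], "turn": [0, 0, 0, 0, 0, 0, 0, 0]}}

```text
time: 8.3
ee_pos: [0.5805, 0.1586, 0.217]
eef_rot: [0.876, 0.482, 0.0, 0.0]
ft_force: [0.2, 0.1, -0.2]
width: 0.0006
grip_force: 0.0
```

```bash
python3 -c "
from st import *
s=st(); print((s['ee_pos']-e)@B*1000)
c=snap('scene'); np.savez('s3.npz',**c); a=cv2.resize(c['image'][150:280,330:480],None,fx=4,fy=4)
cv2.imwrite('pics/s3.png',cv2.cvtColor(a,cv2.COLOR_RGB2BGR))"
```

```text
t 8.3 p [0.5805 0.1586 0.217 ] yhead -32.42 z [ 0. -0. -1.] F [ 0.2  0.1 -0.2] w 0.0006 gf 0.0
[150.32422631   2.46929342   3.03650086]
```

View pics/s3.png

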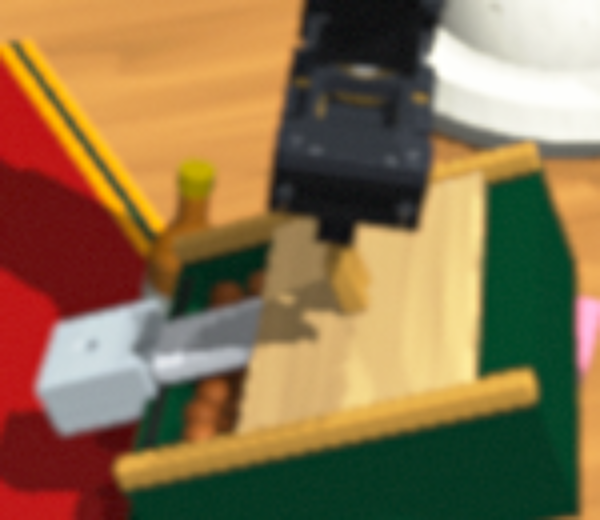

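The fingertips end at crop (335,238), seemingly over or behind the handle at crop (345,275). I'll measure where the tip really is.

```bash
python3 - <<'E'
from st import *
c=dict(np.load('s3.npz')); P=pts(c)
np.set_printoptions(suppress=True)
for v in (204,206,208,209,210,211,212,214,216,218,220,224): print(v,[((P[v,u]-e)@B*1000).round(0).astype(int).tolist() for u in (411,413,415,417,419)], P[v,414].round(4))
E
```

```text
204 [[193, 85, 100], [197, 86, 99], [201, 87, 99], [205, 88, 98], [209, 90, 98]] [0.6534 0.1097 0.3271]
206 [[167, 9, 48], [171, 10, 47], [176, 11, 46], [179, 9, 44], [183, 9, 42]] [0.5877 0.1542 0.2666]
208 [[166, 11, 44], [170, 10, 42], [173, 8, 39], [178, 12, 40], [182, 12, 40]] [0.5882 0.1548 0.2615]
209 [[165, 11, 42], [169, 12, 41], [174, 15, 41], [177, 10, 37], [160, -58, -8]] [0.5887 0.1548 0.2592]
210 [[164, 12, 39], [169, 12, 38], [172, 11, 36], [176, 11, 35], [443, 874, 593]] [0.5891 0.155  0.2567]
211 [[141, -57, -7], [163, -4, 26], [169, 3, 29], [175, 10, 32], [173, -9, 18]] [0.5799 0.1616 0.246 ]
212 [[140, -56, -10], [164, 3, 27], [168, 2, 26], [171, 1, 24], [173, -8, 17]] [0.5828 0.1601 0.2457]
214 [[159, 5, 25], [164, 10, 27], [168, 11, 26], [172, 9, 24], [172, -4, 14]] [0.5883 0.1573 0.2449]
216 [[159, 12, 25], [164, 14, 25], [168, 15, 24], [173, 17, 24], [172, 1, 12]] [0.5934 0.1548 0.2438]
218 [[143, -31, -9], [163, 16, 21], [165, 12, 17], [170, 15, 18], [173, 9, 13]] [0.5947 0.1548 0.2393]
220 [[143, -25, -10], [160, 14, 15], [165, 18, 16], [168, 13, 12], [173, 16, 12]] [0.5936 0.1564 0.2327]
224 [[145, -6, -8], [149, -8, -10], [161, 16, 4], [164, 14, 2], [169, 15, 1]] [0.5801 0.1674 0.2088]
```

```bash
python3 - <<'E'
from h import *
c=dict(np.load('scene0.npz')); P=pts(c)
q=P[100:215,0:100]; I=c['image'][100:215,0:100]
m=(c['z_map'][100:215,0:100]>0)&(q[...,2]>.1)&(I.max(-1)<90)
from scipy.spatial.transform import Rotation as R
M=R.from_quat([ 9.81453009e-01,  1.91701500e-01, -1.64781771e-04, -7.06404449e-04]).as_matrix()
L=(q-np.array([0.23499553,-0.57865809,0.18823459]))@M*1000
d=L[m]; d=d[np.abs(d).max(1)<220]
for a in range(-180,60,10):
    k=d[(d[:,2]>=a)&(d[:,2]<a+10)]
    if len(k): print(a,len(k),k.min(0).round(0),k.max(0).round(0))
E
```

```text
-180 177 [ -20.  -48. -180.] [  30.   16. -170.]
-170 174 [ -21.  -51. -170.] [  30.   16. -160.]
-160 215 [ -23.  -91. -160.] [  38.   76. -150.]
-150 810 [ -34.  -95. -150.] [  41.   81. -140.]
-140 170 [ -34.  -92. -140.] [  42.   85. -130.]
-130 269 [ -38.  -87. -130.] [  43.   86. -120.]
-120 142 [ -23.  -88. -120.] [  41.   86. -110.]
-110 10 [ -10.  -83. -110.] [  37.   60. -100.]
-100 33 [ -12.  -58. -100.] [ 14.  58. -90.]
-90 56 [ -9. -55. -90.] [ 16.  57. -80.]
-80 42 [ -2. -54. -80.] [ 15.  55. -70.]
-70 31 [ -3. -51. -70.] [ 16.  53. -60.]
-60 32 [ -3. -49. -60.] [ 15.  52. -50.]
-50 27 [ -2. -50. -50.] [ 14.  52. -40.]
-40 5 [  8. -50. -39.] [ 11.  51. -37.]
```

The fingertips really end about 38.5 mm above the reported TCP, both in the first scene view (open) and here (closed). Both attempts therefore passed over the handle. I'll correct for it and push again.

Call:
{"api": "step_arm", "payload": {"delta_pos": [[0.26, 0.42, 0], [0.27, 0.42, 0], [0.26, 0.41, 0], [0, 0, 0], [0, 0, -0.25], [0, 0, -0.25], [0, 0, -0.25], [0, 0, 0]], "turn": [0, 0, 0, 0, 0, 0, 0, 0]}}

```text
time: 9.15
ee_pos: [0.5999, 0.1894, 0.1971]
eef_rot: [0.876, 0.481, -0.001, 0.0]
ft_force: [0.8, 0.3, 0.3]
width: 0.0008
grip_force: 0.0
```

Call:
{"api": "step_arm", "payload": {"delta_pos": [[-0.095, -0.15, -0.094], [-0.095, -0.15, -0.094], [-0.095, -0.15, -0.094], [-0.095, -0.15, -0.094]], "turn": [0, 0, 0, 0]}}

```text
time: 9.55
ee_pos: [0.5912, 0.1755, 0.1895]
eef_rot: [0.876, 0.482, 0.001, -0.0]
ft_force: [2.1, 3.9, 1.1]
width: 0.0004
grip_force: 2.1
```

Call:
{"api": "step_arm", "payload": {"delta_pos": [[-0.095, -0.15, -0.094], [-0.095, -0.15, -0.094], [-0.095, -0.15, -0.094], [-0.095, -0.15, -0.094], [-0.095, -0.15, -0.094], [-0.095, -0.15, -0.094], [-0.095, -0.15, -0.094], [-0.095, -0.15, -0.094], [-0.095, -0.15, -0.094], [-0.095, -0.15, -0.094], [-0.095, -0.15, -0.094]], "turn": [0, 0, 0, 0, 0, 0, 0, 0, 0, 0, 0]}}

```text
time: 10.65
ee_pos: [0.5645, 0.1337, 0.1629]
eef_rot: [0.876, 0.482, -0.0, -0.0]
ft_force: [0.0, 3.9, 2.2]
width: 0.0003
grip_force: 2.1
```

Call:
{"api": "step_arm", "payload": {"delta_pos": [[-0.048, -0.075, -0.047], [-0.048, -0.075, -0.047], [-0.048, -0.075, -0.047]], "turn": [0, 0, 0]}}

```text
time: 10.95
ee_pos: [0.5636, 0.1323, 0.162]
eef_rot: [0.876, 0.483, 0.005, -0.001]
ft_force: [9.3, 19.2, 12.3]
width: 0.0005
grip_force: 11.8
```

Call:
{"api": "step_arm", "payload": {"delta_pos": [[0.2, 0.3, 0.2], [0, 0, 0.8], [0, 0, 0.8], [0, 0, 0.8], [-0.2, -0.7, 0], [-0.23, -0.9, 0], [-0.23, -0.9, 0], [-0.23, -0.9, 0], [-0.23, -0.9, 0], [-0.23, -0.9, 0], [-0.23, -0.9, 0], [-0.23, -0.9, 0]], "turn": [0, 0, 0, 0, 0, 0, 0, 0, 0, 0, 0, 0], "grip": 0}}

```text
time: 12.15
ee_pos: [0.5199, -0.0413, 0.2241]
eef_rot: [0.877, 0.481, -0.001, 0.0]
ft_force: [-0.5, 0.9, -0.2]
width: 0.0846
grip_force: 0.0
```

Call:
{"api": "step_arm", "payload": {"delta_pos": [[-0.23, -0.9, 0], [-0.23, -0.9, 0], [-0.23, -0.9, 0], [-0.23, -0.9, 0], [-0.23, -0.9, -0.3], [-0.23, -0.9, -0.5], [-0.23, -0.9, -0.8], [-0.23, -0.9, -0.8], [-0.2, -0.6, -0.8], [0, 0, 0]], "turn": [0, 0, 0, 0, 0, 0, 0, 0, 0, 0]}}

```text
time: 13.15
ee_pos: [0.4663, -0.2365, 0.1414]
eef_rot: [0.877, 0.48, -0.002, -0.002]
ft_force: [-0.3, 1.2, 0.4]
width: 0.0874
grip_force: 0.0
```

```bash
python3 - <<'E'
from st import *
s=st(); c=snap('wrist','w4.png'); np.savez('w4.npz',**c); t=snap('top'); np.savez('t4.npz',**t)
P=pts(c); hsv=cv2.cvtColor(c['image'],cv2.COLOR_RGB2HSV)
m=((hsv[...,0]<6)|(hsv[...,0]>174))&(hsv[...,1]>180)&(P[...,2]>.085)&(P[...,2]<.11)&(np.hypot(P[...,0]-.4695,P[...,1]+.2405)<.03)
q=P[m]; print(len(q),q.min(0),q.max(0)); k=q[q[:,2]>.0955]; print('top',len(k),(k.min(0)+k.max(0))/2,k.mean(0))
v,u=np.where(m); print(u.min(),u.max(),v.min(),v.max())
Q=pts(t); n=B[:,2]; L=(Q-e)@B*1000
hm=(L[...,2]>22)&(L[...,2]<34)&(L[...,0]>70)&(L[...,0]<190)&(abs(L[...,1])<25); print('handle',hm.sum(),L[hm].mean(0),L[hm].min(0),L[hm].max(0))
E
```

```text
t 13.15 p [ 0.4663 -0.2365  0.1414] yhead -32.68 z [-0.006  0.002 -1.   ] F [-0.3  1.2  0.4] w 0.0874 gf 0.0
845 [ 0.46212716 -0.25091896  0.08504238] [ 0.48160783 -0.23134495  0.09875301]
top 666 [ 0.47165282 -0.24109482  0.09713185] [ 0.47187063 -0.24104433  0.09650107]
320 350 231 265
handle 66 [98.08885655 -0.22995794 24.84279664] [ 90.30782735 -15.10406403  22.03064607] [104.86898066  13.93694076  28.31077808]
```

View pics/w4.png

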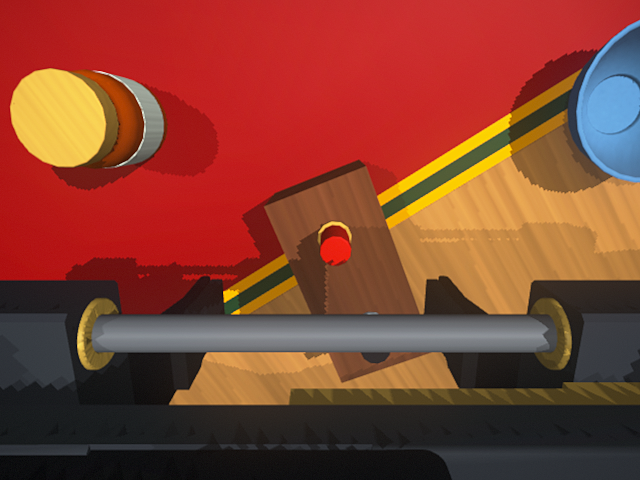

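The wrist view shows the red head at (335,248), between the fingers, with the black pin at (375,355). The lid is down: the handle is at x ≈ 98 mm and 97 is fully down.

Call:
{"api": "step_arm", "payload": {"delta_pos": [[0.18, -0.18, -0.6], [0, 0, -0.8], [0, 0, -0.8], [0, 0, -0.8], [0, 0, -0.7], [0, 0, -0.4], [0, 0, -0.2], [0, 0, 0]], "turn": [0, 0, 0, 0, 0, 0, 0, 0]}}

```text
time: 14.05
ee_pos: [0.4747, -0.2384, 0.037]
eef_rot: [0.876, 0.482, -0.0, -0.0]
ft_force: [-0.1, -0.0, -0.3]
width: 0.0869
grip_force: 0.0
```

Call:
{"api": "step_arm", "payload": {"delta_pos": [[0, 0, 0], [0, 0, 0], [0, 0, 0], [0, 0, 0], [0, 0, 0], [0, 0, 0], [0, 0, 0], [0, 0, 0], [0, 0, 0], [0, 0, 0], [0, 0, 0], [0, 0, 0]], "turn": [0, 0, 0, 0, 0, 0, 0, 0, 0, 0, 0, 0], "grip": 1, "newtons": 15}}

```text
time: 15.25
ee_pos: [0.4744, -0.2387, 0.0371]
eef_rot: [0.876, 0.482, -0.0, -0.0]
ft_force: [-0.5, -0.3, 1.2]
width: 0.0195
grip_force: 15.0
```

Call:
{"api": "step_arm", "payload": {"delta_pos": [[0, 0, 0], [0, 0, 0], [0, 0, 0], [-0.1, -0.05, -0.05], [-0.06, -0.03, -0.05], [0, 0, 0]], "turn": [0, 0, 0, 0, 0, 0], "grip": 0.65}}

```text
time: 15.85
ee_pos: [0.47, -0.2409, 0.0344]
eef_rot: [0.876, 0.481, -0.0, -0.0]
ft_force: [0.7, -0.2, -0.5]
width: 0.0307
grip_force: 0.0
```

Call:
{"api": "step_arm", "payload": {"delta_pos": [[0, 0, 0], [0, 0, 0], [0, 0, 0], [0, 0, 0], [0, 0, 0], [0, 0, 0]], "turn": [0, 0, 0, 0, 0, 0], "grip": 1, "newtons": 15}}

```text
time: 16.45
ee_pos: [0.4706, -0.2407, 0.0347]
eef_rot: [0.876, 0.482, 0.0, 0.0]
ft_force: [-0.4, -0.3, -0.2]
width: 0.0193
grip_force: 15.0
```

Call:
{"api": "step_arm", "payload": {"delta_pos": [[0, 0, 0.4], [0, 0, 0.6], [0, 0, 0.64], [0, 0, 0], [0, 0, 0]], "turn": [0, 0, 0, 0, 0]}}

```text
time: 16.95
ee_pos: [0.4707, -0.2409, 0.0762]
eef_rot: [0.876, 0.482, 0.0, 0.001]
ft_force: [-0.1, -0.1, -1.7]
width: 0.0195
grip_force: 15.0
```

Call:
{"api": "step_arm", "payload": {"delta_pos": [[-0.1, -0.156, -0.03], [-0.1, -0.156, -0.03], [-0.1, -0.156, -0.03], [-0.1, -0.156, -0.03], [-0.1, -0.156, -0.03], [-0.1, -0.156, -0.03], [-0.1, -0.156, -0.03], [-0.1, -0.156, -0.03], [0, 0, 0]], "turn": [0, 0, 0, 0, 0, 0, 0, 0, 0]}}

```text
time: 17.85
ee_pos: [0.4498, -0.2727, 0.0695]
eef_rot: [0.877, 0.481, -0.0, -0.0]
ft_force: [0.6, 1.2, 1.1]
width: 0.0195
grip_force: 15.2
```

Call:
{"api": "step_arm", "payload": {"delta_pos": [[0, 0, 0.5], [0, 0, 0.8], [0, 0, 0.8], [0, 0, 0.8], [0, 0, 0.6], [0, 0, 0.3], [0, 0, 0]], "turn": [0, 0, 0, 0, 0, 0, 0]}}

```text
time: 18.55
ee_pos: [0.4508, -0.2722, 0.1656]
eef_rot: [0.876, 0.482, 0.0, 0.001]
ft_force: [-0.2, 0.1, -0.4]
width: 0.0197
grip_force: 15.2
```

```bash
python3 -c "
from st import *
s=st(); c=snap('scene'); np.savez('s5.npz',**c); a=cv2.resize(c['image'][170:320,140:290],None,fx=4,fy=4)
cv2.imwrite('pics/s5.png',cv2.cvtColor(a,cv2.COLOR_RGB2BGR))"
```

```text
t 18.55 p [ 0.4508 -0.2722  0.1656] yhead -32.42 z [ 0.001 -0.001 -1.   ] F [-0.2  0.1 -0.4] w 0.0197 gf 15.2
```

View pics/s5.png

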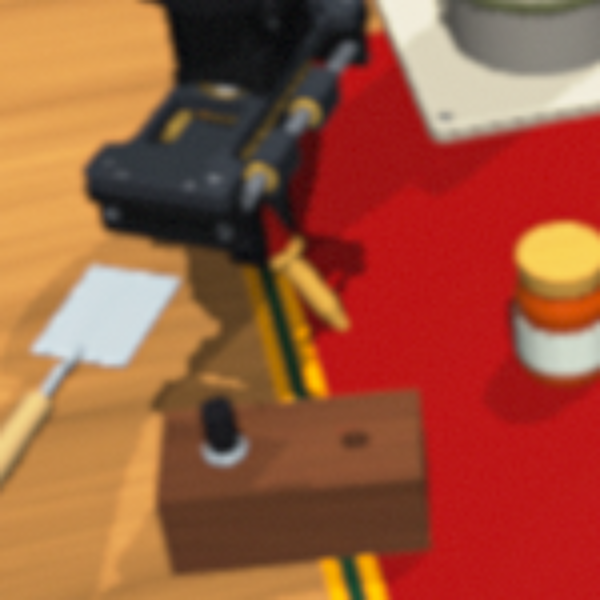

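The crop shows the pin out of the rack and leaning as wanted, with its collar at crop (290,250) and its tip at (347,327). The black pin is untouched.

```bash
cat > pin.py <<'E'
from st import *
def pin(c,tcp,lo=.03):
    P=pts(c); A=tcp+[0,0,.0575]            # grasp point
    D=(P-A)@B                               # x upslope, y across, n
    hsv=cv2.cvtColor(c['image'],cv2.COLOR_RGB2HSV)
    m=(c['z_map']>0)&(np.hypot(D[...,1],0*D[...,1])<.016)&(D[...,2]<-.034)&(D[...,2]>-.1)&(abs(D[...,0])<.035)&(hsv[...,0]>8)&(hsv[...,0]<30)&(P[...,2]>tcp[2]-.06)
    m=cv2.morphologyEx(m.astype(np.uint8),cv2.MORPH_OPEN,np.ones((2,2)))>0
    q=P[m]; cam=np.linalg.inv(c['view'])[:3,3]; r=q-cam; r/=np.linalg.norm(r,axis=1)[:,None]
    L=(q-tcp)@B*1000; s=L[:,2]; k=(s>s.min()+18)
    mm=L[k].mean(0); d=np.linalg.svd(L[k]-mm,full_matrices=False)[2][0]; d*=np.sign(d[2])
    print('n pts',len(q),k.sum(),'axis dir in clevis frame',d.round(3),'tilt err deg x,y',np.degrees(d[:2]).round(1))
    i=np.argsort(s)[:4]; print('tip rel tcp (clevis axes mm)',L[i].mean(0).round(1),'tip world',q[i].mean(0).round(4)); print('shank mid',mm.round(1), 'range',s.min(),s.max())
    ray=(r.mean(0))@B; print('view ray',ray.round(2)); return L
if __name__=='__main__':
    c=dict(np.load('s5.npz')); pin(c,np.array([.4508,-.2722,.1656]))
E
python3 pin.py
```

```text
n pts 93 85 axis dir in clevis frame [0.61  0.685 0.397] tilt err deg x,y [35.  39.3]
tip rel tcp (clevis axes mm) [-107.7 -157.1 -127.3] tip world [ 0.2992 -0.2178  0.0026]
shank mid [36.8  8.8 -0.6] range -130.2434295967054 431.571379301639
view ray [nan nan nan]pin.py:8: RuntimeWarning: invalid value encountered in divide
  q=P[m]; cam=np.linalg.inv(c['view'])[:3,3]; r=q-cam; r/=np.linalg.norm(r,axis=1)[:,None]
```

```bash
sed -i 's/^    m=cv2.morph.*$//' pin.py; python3 pin.py
```

```text
n pts 97 70 axis dir in clevis frame [-0.105 -0.003  0.995] tilt err deg x,y [-6.  -0.2]
tip rel tcp (clevis axes mm) [ 31.2   0.7 -28.1] tip world [ 0.4732 -0.2381  0.1554]
shank mid [30.5  2.4  2.6] range -29.73251388775894 16.433909514570054
view ray [-0.61 -0.68 -0.4 ]
```

Call:
{"api": "step_arm", "payload": {"delta_pos": [[0.1, 0.5, 0.2], [0.1, 0.85, 0.3], [0.1, 0.9, 0.2], [0.1, 0.9, 0], [0.1, 0.9, 0], [0.1, 0.9, 0], [0.1, 0.9, 0], [0.1, 0.9, 0], [0.1, 0.9, 0], [0.1, 0.9, 0], [0.1, 0.9, 0], [0.1, 0.85, 0]], "turn": [0, 0, 0, 0, 0, 0, 0, 0, 0, 0, 0, 0]}}

```text
time: 19.8
ee_pos: [0.4798, -0.0123, 0.1817]
eef_rot: [0.876, 0.482, -0.0, -0.0]
ft_force: [-0.4, 0.6, -0.3]
width: 0.0194
grip_force: 15.2
```

Call:
{"api": "step_arm", "payload": {"delta_pos": [[0, 0.5, 0], [0, 0.2, -0.1], [0, 0, -0.1], [0, 0, 0]], "turn": [0, 0, 0, 0]}}

```text
time: 20.2
ee_pos: [0.48, 0.0021, 0.1765]
eef_rot: [0.877, 0.481, -0.001, -0.0]
ft_force: [0.4, -0.4, -0.5]
width: 0.02
grip_force: 15.2
```

```bash
cat > w.py <<'E'
from pin import *
import sys
tag=sys.argv[1]
s=st(); c=snap('scene'); np.savez(tag+'.npz',**c); pin(c,s['ee_pos'])
P=pts(c); print('tcp in clevis',((s['ee_pos']-e)@B*1000).round(1))
a=cv2.resize(c['image'][180:280,320:440],None,fx=6,fy=6,interpolation=cv2.INTER_CUBIC); cv2.imwrite(f'pics/{tag}.png',cv2.cvtColor(a,cv2.COLOR_RGB2BGR))
E
python3 w.py s6
python3 - <<'E'
from st import *
# ear hole in the scene camera (unoccluded, s3)
c=dict(np.load('s3.npz')); P=pts(c); L=(P-e)@B*1000
I=c['image'].astype(int); g=I.sum(-1)[228:246,343:364]
m=(abs(L[...,0])<20)&(abs(L[...,1])<20)&(abs(L[...,2])<6); m[:228]=0; m[246:]=0
print('ear face n',np.median(L[m][:,2]), m.sum())
sub=g; med=np.median(sub[4:13,5:16]); v,u=np.where((sub<med-60)&(np.hypot(*np.mgrid[-8:10,-10:11])<6)); w=(med-sub[v,u]); v0=(v*w).sum()/w.sum()+228; u0=(u*w).sum()/w.sum()+343
K=c['mtx']; T=np.linalg.inv(c['view']); d=T[:3,:3]@np.array([(u0-K[0,2])/K[0,0],-(v0-K[1,2])/K[1,1],-1]); o=T[:3,3]
n=B[:,2]; pl=e+n*np.median(L[m][:,2])/1000; h=o+d*((pl-o)@n)/(d@n); print(u0,v0,len(v),'hole',h,((h-e)@B*1000).round(1))
E
```

```text
t 20.2 p [0.48   0.0021 0.1765] yhead -32.48 z [-0.001 -0.    -1.   ] F [ 0.4 -0.4 -0.5] w 0.02 gf 15.2
n pts 78 59 axis dir in clevis frame [-0.064  0.045  0.997] tilt err deg x,y [-3.7  2.6]
tip rel tcp (clevis axes mm) [ 29.8   0.7 -28.1] tip world [0.5018 0.0351 0.1656]
shank mid [29.5  3.2  1.4] range -31.777110088180592 15.666165612479677
view ray [-0.4  -0.78 -0.48]
tcp in clevis [-32.8   1.5  54.6]
ear face n 2.862632259465581 150
352.5131348511384 235.92119089316986 6 hole [0.50907935 0.0526378  0.14888233] [ 5.7 -1.   2.9]
```

View pics/s6.png

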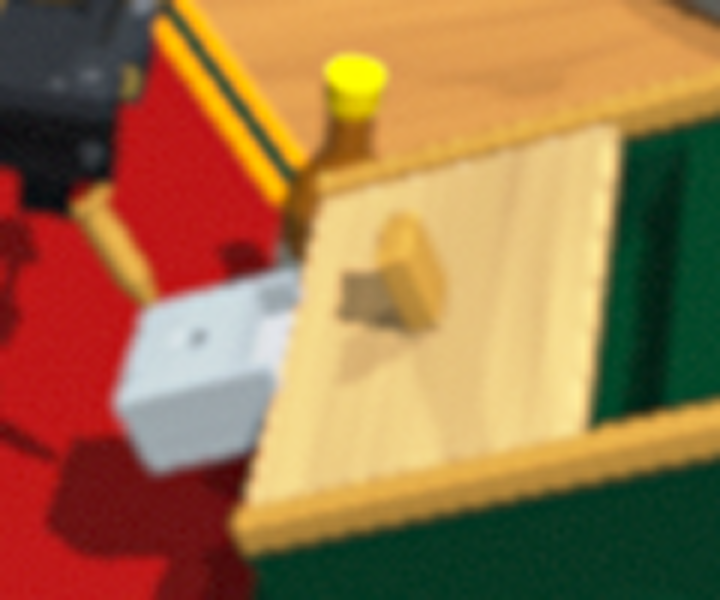

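The crop shows the pin's tip at about (150,298), over the ear's near-low edge. The ear's hole is at about (192,338), so the pin has to go a little upslope.

```bash
python3 - <<'E'
from st import *
def face(name,roi):
    c=dict(np.load(name)); P=pts(c); I=c['image'].astype(int); sat=I.max(-1)-I.min(-1)
    L=(P-e)@B*1000; a,b,cc,d=roi
    m=np.zeros(sat.shape,bool); m[cc:d,a:b]=1
    m&=(sat<45)&(I.max(-1)>90)&(abs(L[...,0])<45)&(abs(L[...,1])<40)
    n0=np.median(L[m&(abs(L[...,2])<7)][:,2]); m&=abs(L[...,2]-n0)<3.5
    q=L[m][:,:2]; r=cv2.minAreaRect(q.astype(np.float32)); print(name,len(q),'n',n0.round(2),'pct',np.percentile(q,[1,50,99],0).round(1).tolist(),r)
    # hole: area of missing/dark pixels
    g=I.sum(-1); k=m&(np.hypot(L[...,0],L[...,1])<18); md=np.median(g[k]); 
    K=c['mtx'];T=np.linalg.inv(c['view']);n=B[:,2]
    v,u=np.mgrid[:480,:640]; D=np.stack([(u-K[0,2])/K[0,0],-(v-K[1,2])/K[1,1],-np.ones(u.shape)],-1)@T[:3,:3].T; o=T[:3,3]
    h=o+D*(((e+n*n0/1000-o)@n)/(D@n))[...,None]; H=(h-e)@B*1000
    z=np.hypot(H[...,0]-3,H[...,1])<13; w=z&(abs(g-md)>60); print('hole px',w.sum(),H[w][:,:2].mean(0),'bbox mid',(H[w][:,:2].min(0)+H[w][:,:2].max(0))/2, (np.ptp(H[w][:,:2],axis=0)))
for nm,r in [('top0.npz',(280,330,215,265)),('t4.npz',(280,330,215,265)),('s3.npz',(335,375,215,265)),('s6.npz',(335,375,215,265)),('scene0.npz',(335,375,215,265))]: face(nm,r)
E
```

```text
top0.npz 476 n 0.25 pct [[-23.6, -31.5], [3.2, -1.3], [38.8, 29.7]] ((7.760318756103516, -0.9466800689697266), (61.97184371948242, 66.21051025390625), 89.78453826904297)
hole px 27 [ 1.1870313  -0.91407513] bbox mid [ 0.84134832 -0.35548298] [14.58944712 14.04606404]
t4.npz 460 n 0.62 pct [[-24.4, -31.4], [3.7, -0.7], [38.5, 29.3]] ((7.697938919067383, -0.9685268402099609), (65.39433288574219, 61.98399353027344), 0.46436408162117004)
hole px 27 [ 0.78427026 -0.90921722] bbox mid [ 0.19903639 -0.37466749] [14.59628211 14.0411518 ]
s3.npz 364 n 2.31 pct [[-22.4, -31.1], [6.9, 3.1], [41.5, 32.6]] ((10.171749114990234, 0.5765914916992188), (66.66790771484375, 65.16381072998047), 1.9162541627883911)
hole px 6 [ 5.26203531 -1.56226224] bbox mid [ 5.25645533 -1.57129954] [4.36139315 9.14749319]
s6.npz 357 n 2.13 pct [[-23.0, -31.2], [5.2, 3.5], [41.7, 32.7]] ((9.144927978515625, 0.26181793212890625), (69.05384063720703, 66.79523468017578), 89.68959045410156)
hole px 6 [ 5.12757182 -1.83107722] bbox mid [ 5.12199013 -1.8401173 ] [4.36273272 9.15030279]
scene0.npz 361 n 2.23 pct [[-22.6, -30.4], [6.4, 3.6], [41.8, 32.5]] ((9.222770690917969, 1.1362571716308594), (67.85098266601562, 65.4644546508789), 89.55463409423828)
hole px 6 [ 5.20159473 -1.68309306] bbox mid [ 5.19601398 -1.69213161] [4.36199528 9.14875609]
```

Call:
{"api": "step_arm", "payload": {"delta_pos": [[0.12, 0.19, 0.12], [0, 0, 0], [0.05, 0.079, -0.177], [0.05, 0.079, -0.177], [0.05, 0.079, -0.177], [0.05, 0.079, -0.177], [0.05, 0.079, -0.177], [0, 0, 0]], "turn": [0, 0, 0, 0, 0, 0, 0, 0]}}

```text
time: 21.05
ee_pos: [0.4894, 0.0181, 0.1573]
eef_rot: [0.876, 0.482, -0.0, -0.0]
ft_force: [0.1, 0.2, -0.6]
width: 0.0194
grip_force: 15.2
```

```bash
python3 w.py s7
```

```text
t 21.05 p [0.4894 0.0181 0.1573] yhead -32.39 z [-0.001  0.    -1.   ] F [ 0.1  0.2 -0.6] w 0.0194 gf 15.2
n pts 89 70 axis dir in clevis frame [-0.081  0.037  0.996] tilt err deg x,y [-4.6  2.1]
tip rel tcp (clevis axes mm) [ 34.   -6.5 -33.3] tip world [0.5085 0.0601 0.1439]
shank mid [29.8  3.3 -0.5] range -39.243674033534155 16.400643546591837
view ray [-0.39 -0.77 -0.5 ]
tcp in clevis [-25.5   0.9  28.9]
```

View pics/s7.png

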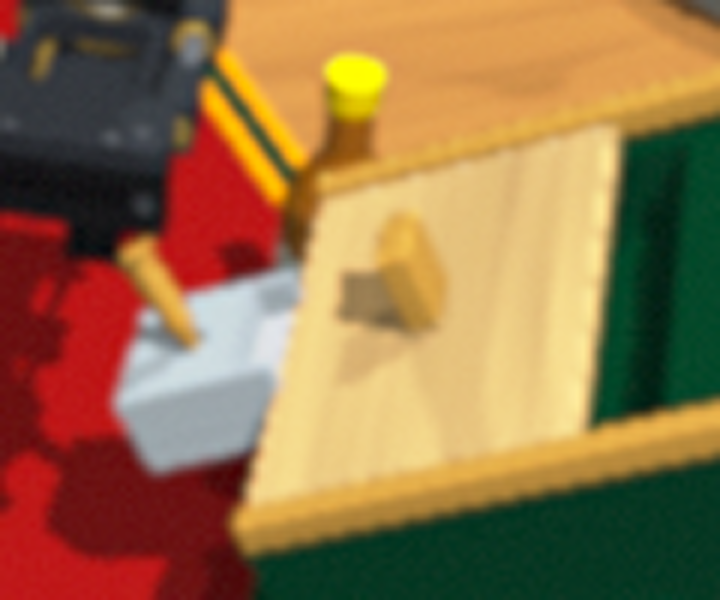

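Tip sits at the hole mouth (crop (192,343)), with no contact force. Inserting along the axis.

Call:
{"api": "step_arm", "payload": {"delta_pos": [[0.033, 0.052, -0.103], [0.033, 0.052, -0.103], [0.033, 0.052, -0.103], [0.033, 0.052, -0.103], [0, 0, 0]], "turn": [0, 0, 0, 0, 0]}}

```text
time: 21.6
ee_pos: [0.4926, 0.0229, 0.1471]
eef_rot: [0.876, 0.482, -0.001, -0.0]
ft_force: [-1.2, -1.7, -2.6]
width: 0.0199
grip_force: 15.2
```

```bash
cat > q.py <<'E'
from st import *
s=st(); print('tcp clevis',((s['ee_pos']-e)@B*1000).round(1),'F clevis',(s['ft_force']@B).round(1))
E
python3 q.py
```

```text
t 21.6 p [0.4926 0.0229 0.1471] yhead -32.41 z [-0.001 -0.    -1.   ] F [-1.2 -1.7 -2.6] w 0.0199 gf 15.2
tcp clevis [-25.2   1.   17.2] F clevis [-3.  -0.1 -1.3]
```

Call:
{"api": "step_arm", "payload": {"delta_pos": [[-0.038, -0.06, -0.038], [-0.02, -0.03, -0.02], [0.03, 0.048, -0.106], [0.03, 0.048, -0.106], [0, 0, 0]], "turn": [0, 0, 0, 0, 0]}}

```text
time: 22.1
ee_pos: [0.4931, 0.0237, 0.1409]
eef_rot: [0.876, 0.482, 0.0, -0.0]
ft_force: [-2.4, 3.0, 1.1]
width: 0.0199
grip_force: 15.2
```

```bash
python3 q.py
```

```text
t 22.1 p [0.4931 0.0237 0.1409] yhead -32.38 z [-0.  0. -1.] F [-2.4  3.   1.1] w 0.0199 gf 15.2
tcp clevis [-27.2   0.9  11.3] F clevis [ 1.6 -3.6  0.4]
```

Call:
{"api": "step_arm", "payload": {"delta_pos": [[-0.034, 0.021, 0], [0.03, 0.048, -0.106], [0.03, 0.048, -0.106], [0.03, 0.048, -0.106], [0, 0, 0]], "turn": [0, 0, 0, 0, 0]}}

```text
time: 22.6
ee_pos: [0.4952, 0.0275, 0.1335]
eef_rot: [0.876, 0.482, 0.001, 0.0]
ft_force: [0.6, 1.1, 2.8]
width: 0.0194
grip_force: 15.4
```

```bash
python3 q.py
```

```text
t 22.6 p [0.4952 0.0275 0.1335] yhead -32.41 z [ 0.002  0.    -1.   ] F [0.6 1.1 2.8] w 0.0194 gf 15.4
tcp clevis [-26.9   0.7   2.8] F clevis [ 2.4 -0.1  1.9]
```

Call:
{"api": "step_arm", "payload": {"delta_pos": [[0, 0, 0], [0.03, 0.048, -0.106], [0.03, 0.048, -0.106], [0.03, 0.048, -0.106], [0, 0, 0]], "turn": [0, 0, 0, 0, 0], "newtons": 35}}

```text
time: 23.1
ee_pos: [0.4977, 0.0315, 0.1257]
eef_rot: [0.876, 0.482, 0.001, 0.0]
ft_force: [1.1, 3.8, 3.9]
width: 0.0193
grip_force: 35.3
```

```bash
python3 q.py
```

```text
t 23.1 p [0.4977 0.0315 0.1257] yhead -32.39 z [ 0.002  0.001 -1.   ] F [1.1 3.8 3.9] w 0.0193 gf 35.3
tcp clevis [-26.4   0.7  -6.4] F clevis [ 5.2 -1.1  1.7]
```

Call:
{"api": "step_arm", "payload": {"delta_pos": [[0.015, 0.024, 0.015], [0.03, 0.048, -0.106], [0.03, 0.048, -0.106], [0.03, 0.048, -0.106], [0, 0, 0]], "turn": [0, 0, 0, 0, 0]}}

```text
time: 23.6
ee_pos: [0.5003, 0.0358, 0.1182]
eef_rot: [0.876, 0.482, 0.001, 0.0]
ft_force: [1.7, 4.4, 6.0]
width: 0.0191
grip_force: 35.3
```

```bash
python3 q.py
```

```text
t 23.6 p [0.5003 0.0358 0.1182] yhead -32.39 z [ 0.002  0.001 -1.   ] F [1.7 4.4 6. ] w 0.0191 gf 35.3
tcp clevis [-25.5   0.6 -15.4] F clevis [ 6.9 -0.9  3.1]
```

Call:
{"api": "step_arm", "payload": {"delta_pos": [[0.019, 0.03, 0.019], [0.02, 0.032, -0.07], [0.02, 0.032, -0.07], [0, 0, 0]], "turn": [0, 0, 0, 0]}}

```text
time: 24.0
ee_pos: [0.5014, 0.0376, 0.115]
eef_rot: [0.876, 0.482, 0.001, 0.0]
ft_force: [0.6, 3.5, 7.4]
width: 0.0192
grip_force: 35.3
```

```bash
python3 q.py
```

```text
t 24.0 p [0.5014 0.0376 0.115 ] yhead -32.42 z [ 0.001 -0.    -1.   ] F [0.6 3.5 7.4] w 0.0192 gf 35.3
tcp clevis [-25.1   0.6 -19.1] F clevis [ 6.3 -1.4  5. ]
```

Call:
{"api": "step_arm", "payload": {"delta_pos": [[0.02, 0.032, -0.07], [0.02, 0.032, -0.07], [0, 0, 0]], "turn": [0, 0, 0]}}

```text
time: 24.3
ee_pos: [0.5021, 0.0382, 0.1137]
eef_rot: [0.877, 0.481, -0.001, 0.001]
ft_force: [-15.6, -2.1, 38.4]
width: 0.0192
grip_force: 37.2
```

```bash
python3 q.py; python3 - <<'E'
from h import *
from st import e,B
c=snap('scene'); np.savez('s8.npz',**c); P=pts(c); L=(P-e)@B*1000
hsv=cv2.cvtColor(c['image'],cv2.COLOR_RGB2HSV)
m=(abs(L[...,0])<20)&(abs(L[...,1])<18)&(L[...,2]>2.5)&(L[...,2]<45)&(hsv[...,1]>90)&(hsv[...,2]>60)
for n in range(2,40,3):
    k=m&(L[...,2]>=n)&(L[...,2]<n+3)
    if k.any(): print(n,k.sum(),L[k].mean(0).round(1),np.median(c['image'][k],0))
E
```

```text
t 24.3 p [0.5021 0.0382 0.1137] yhead -32.45 z [ 0.    -0.003 -1.   ] F [-15.6  -2.1  38.4] w 0.0192 gf 37.2
tcp clevis [-24.9   0.8 -20.7] F clevis [  9.1 -12.   38.6]
5 4 [4.8 8.  5.7] [168.  131.5  81. ]
8 3 [ 3.6 11.3  9.3] [134.  96.  42.]
17 1 [-16.   17.5  18.3] [65. 16. 15.]
```

Call:
{"api": "step_arm", "payload": {"delta_pos": [[0, 0, 0], [0, 0, 0], [0, 0, 0], [0, 0, 0], [0, 0, 0]], "turn": [0, 0, 0, 0, 0], "grip": 0.5}}

```text
time: 24.85
ee_pos: [0.5015, 0.0387, 0.1105]
eef_rot: [0.876, 0.482, -0.0, -0.0]
ft_force: [-1.1, 0.5, 0.2]
width: 0.0425
grip_force: 0.2
```

Call:
{"api": "step_arm", "payload": {"delta_pos": [[-0.05, -0.08, 0.3], [-0.1, -0.16, 0.6], [-0.1, -0.2, 0.8], [-0.1, -0.4, 0.8], [-0.1, -0.6, 0.4], [-0.1, -0.8, 0], [-0.1, -0.8, 0], [-0.1, -0.8, 0], [-0.1, -0.8, 0], [-0.1, -0.4, 0], [0, 0, 0]], "turn": [0, 0, 0, 0, 0, 0, 0, 0, 0, 0, 0]}}

```text
time: 25.95
ee_pos: [0.4779, -0.0884, 0.1842]
eef_rot: [0.877, 0.481, 0.0, 0.0]
ft_force: [0.8, 0.7, 0.4]
width: 0.0435
grip_force: 0.0
```

```bash
cat > chk.py <<'E'
from h import *
from st import e,B,st
import sys
st()
for nm in ('scene','top'):
    c=snap(nm); np.savez(nm+'9.npz',**c); P=pts(c); L=(P-e)@B*1000
    hsv=cv2.cvtColor(c['image'],cv2.COLOR_RGB2HSV)
    near=(c['z_map']>0)&(abs(L[...,0])<24)&(abs(L[...,1])<24)
    red=near&((hsv[...,0]<6)|(hsv[...,0]>174))&(hsv[...,1]>150)&(L[...,2]>5)
    q=L[red]; print(nm,'red',len(q),q.min(0).round(1),q.max(0).round(1),'top n 95pct',np.percentile(q[:,2],95).round(1))
    br=near&(hsv[...,0]>8)&(hsv[...,0]<30)&(hsv[...,1]>60)&(L[...,2]>0); q=L[br]; print(' brass',len(q),np.percentile(q,[5,50,95],0).round(1).tolist())
    ear=near&(hsv[...,1]<60)&(abs(L[...,2])<5); print(' ear n',np.median(L[ear][:,2]).round(2))
    hm=(L[...,2]>20)&(L[...,2]<34)&(L[...,0]>70)&(L[...,0]<190)&(abs(L[...,1])<25); print(' handle',hm.sum(),L[hm].mean(0).round(1))
E
python3 chk.py
```

```text
t 25.95 p [ 0.4779 -0.0884  0.1842] yhead -32.56 z [ 0.001 -0.001 -1.   ] F [0.8 0.7 0.4] w 0.0435 gf 0.0
scene red 108 [-8.4 -8.2  9.9] [ 12.1  11.5 188.5] top n 95pct 40.2
 brass 57 [[-19.3, 2.3, 4.5], [-9.4, 19.6, 184.5], [10.4, 23.1, 197.7]]
 ear n 2.75
 handle 67 [103.1   3.4  25.3]
top red 87 [-12.  -12.6   7. ] [ 10.8  19.3 186. ] top n 95pct 39.8
 brass 26 [[-13.6, -10.8, 1.1], [4.4, -5.4, 6.0], [11.4, 9.7, 193.6]]
 ear n 0.44
 handle 79 [100.7  -0.7  24.4]
```

```bash
python3 - <<'E'
from h import *
from st import e,B
for nm in ('scene','top'):
    c=dict(np.load(nm+'9.npz')); P=pts(c); L=(P-e)@B*1000; hsv=cv2.cvtColor(c['image'],cv2.COLOR_RGB2HSV)
    red=(abs(L[...,0])<16)&(abs(L[...,1])<20)&((hsv[...,0]<6)|(hsv[...,0]>174))&(hsv[...,1]>150)&(L[...,2]>5)&(L[...,2]<60)
    q=L[red]; print(nm,np.histogram(q[:,2],bins=np.arange(4,50,2))[0], 'top',np.median(q[q[:,2]>33],0).round(1), 'lower',np.median(q[q[:,2]<20],0).round(1))
    br=(abs(L[...,0])<18)&(abs(L[...,1])<18)&(hsv[...,0]>8)&(hsv[...,0]<30)&(hsv[...,1]>60)&(L[...,2]>0)&(L[...,2]<20); q=L[br]; print(' brass n',np.sort(q[:,2]).round(1))
E
```

```text
scene [ 0  0  1  2  5  6  4  7  3  6  5  5  7  8  4 10  9 19  4  0  0  0] top [ 2.5  3.5 38.3] lower [ 4.   7.  15.5]
 brass n [3.4 3.6 4.  4.6 4.6 4.8 4.9 5.1 5.3 5.4 5.7 6.1 6.2 6.3 6.6 6.8 6.8 7.4
 7.5 7.5 7.8 7.8 9.5 9.8]
top [ 0  1  1  4  3  3  1  0  5  2  3  4  3  4  7 19 17  6  1  0  0  0] top [ 0.5 -1.3 36.3] lower [ 7.3  0.3 13.2]
 brass n [0.9 1.  1.3 2.1 2.1 2.5 2.6 3.7 4.1 4.9 5.  5.8 6.  6.1 6.4 6.7 7.4 7.9
 8.1]
```

```bash
python3 -c "
from bench import *
print(close_job())"
```

```text
the job is handed in; nothing more can be done
None
```

The job is handed in at about 26 s: the lid is fully down, and the red-headed brass pin is through the clevis with its collar on the ear to within about 1 mm by both cameras. The first two tries at the lid missed because the reported tool point lies about 38.5 mm beyond the real fingertips, and I corrected for that. The black pin and the other goods were not touched.

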